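# Hang the slotted tube carrier on the drying stand

## Robot

A 7-joint arm with a two-finger parallel gripper is mounted at the origin on a cart in front of the work surface, level with it; the furniture and walls round the work are solid. World frame = base frame: x ahead of the robot, y to its left, z up, the work surface at z = 0. Lengths are in m, angles in rad, forces in N, time in s.
With the tool pointing down it reaches from about 0.35 to 0.9 m from the base axis. Payload 8.1 kg.
Tool frame: the origin (TCP) lies at the very end of the fingers, on their centre line; the grasp point (between the pads) lies 19 mm behind it; z points along the fingers, y is the line along which they close (so a half turn about z gives the same grasp; the last joint's range is limited). The gripper opens to 85 mm and grips with 20 to 120 N. Pads are 22 mm wide; open, the fingers measure 114 mm over their backs; the gripper's body (76 mm by 85 mm) begins 54 mm behind the grasp point. The pads swing forward as they close: fully open they stand 13 mm farther back than shut.
Start: joints at [1.182, 0.434, 0.025, 1.573, -0.012, 1.134, -0.075], TCP at [0.176, -0.6, 0.231] pointing down, gripper open.
Joint ranges: [-2.62, 2.62], [-0.44, 2.09], [-1.27, 1.32], [0.08, 2.57], [-1.32, 4.46], [0.12, 2], [-2.74, 2.74]. Speed limits (rad/s): [2.22, 2.22, 3.01, 3.01, 3.14, 3.14, 3.14].

## Interface

Orientations are given as a unit quaternion [w, x, y, z].
In Python, from bench import bot gives the robot as it stands.
- The arm moves only by the tool apply_moves, never from a script. Its argument "moves" is text: rows parted by semicolons, each of 5 numbers parted by spaces: the shift along the tool's x, y, z scaled (see below), then the turn about the tool's z scaled (see below), then the opening, from -1 (shut) to 1 (fully open). In form: dx dy dz yaw claw; .... A call has 1 to 20 rows; each row shifts and turns the commanded pose from where the row before left it, along the tool's axes as they then stand; what a row does not reach is not made up. The controller multiplies each number of a shift by 500 mm and each number of a turn by 0.5 rad. A row lasts 1/12 s, in which the tool goes at most 41.7 mm and 7.16 degrees, less where a joint would pass 70% of its speed; a pose out of reach is approached as far as the arm can. A call with a number of a shift or a turn outside -1 to 1 is refused whole. A call with a gripper value outside its range is refused whole. The fingers move at their own pace and stop on an object; "force" is the grip in N (left out, the last holds). Time passes only in rows, so rows that do not move let the fingers close. It gives the time, the measured TCP pose, the force, the opening and the grip force at its end, in the units of the state.
- bot.get_obs(): the state, without advancing time (a new reading comes with each control period).
- bot.get_image(name): name is "side" or "top"; returns the picture (480x640x3 uint8, blue, green, red); there is no depth.
- bot.get_calibration(name): a dict with "mtx" (3x3 intrinsics, pixels), "view" (4x4, takes a point from world to camera coordinates). Camera axes: x right, y down, z forward; pixel columns grow to the right and rows downward; lengths in m; the calibration is good to about 2 mm. A picture is of the moment at which its call begins. get_calibration takes no time and is no camera call.
- bot.sign_off(): hands the job in; it is judged then, once.
The state is a dict: "clock": time; "q": joint angles; "joint_velocities": joint speeds; "joint_efforts": joint torques, N m; "ee_pos": TCP position; "orientation": TCP orientation; "contact_force": force on the tool from outside, world axes, zero at the start; "torque": the same for the moment, N m; "gripper_width": opening from 0.0 (shut) to 1.0 (fully open); "gripper_force": force on a finger pad.
Only numpy, scipy, OpenCV 4.12 (cv2) and the standard library are available. Lean on these libraries where they do the work, as an engineer would, in place of code of your own. Each camera call takes 0.05 s, during which the arm holds its last target. There are 200 camera calls.

## Task

Hang the tube carrier that has the open slot on the horizontal peg of the drying stand so that it can drip dry: slide its slot sideways over the peg between the post and the end disc, let it down until the seat of the slot rests on the peg, and let go, so that it hangs upright and still. Leave the other carrier, the one with the closed round hole, standing where it is.

Things in the scene. Friction and masses are not known exactly. Their poses are not given: they have to be found in the camera images.
- slotted_grip (a point): Slotted carrier: loose, grey, 0.18 kg, stands on the bench. Weighted foot 50 (x) x 90 (y) x 18 mm with 6 tube holes; upright plate in its middle 8 mm thick (x), 90 mm wide (y), 150 mm high overall, its top 50 mm a tab 60 mm wide. Point: tab centre, 133 mm above the underside; pinch here, fingers closing along x, tips at most 25 mm lower. y points to the slot's open side. z up.
- slot_seat (a point): On the slotted carrier, same axes, 50 mm below slotted_grip: where the peg's axis lies when hung. Slot, in heights above the underside: lower edge 46 mm; mouth at y = 14 to 45 mm (the +y edge), upper edge 74; then the seat, an inverted V 28 mm wide (y = -14 to 14 mm) with its apex at 91, in which the peg centres. The peg's axis passes the mouth at about 60, and ends at this point (83).
- peg_mid (a point): Drying stand, fixed: mid-length of its level peg, on the axis, 170 mm above the bench. Peg: 10 mm round steel bar along x, free from 36 mm on the +x side (post, 20 mm square, 178 mm high) to 35 mm on the -x side (end disc 40 mm across, 6 mm thick), pointing to -x, roughly at the robot. Base plate 110 mm wide, 12 mm thick, below. z up.
- holed_grip (a point): The other carrier, loose, to be left alone: same foot, plate, tab and material, but with a closed round 28 mm hole in the plate in place of the slot, so it cannot pass the end disc. Point: tab centre, 133 mm above its underside. z up.

How it is judged:
At the end, for the whole second after the job is handed in: The slotted carrier hangs on the peg between post and disc: its seat point is within 36 mm of the peg's middle along the peg, 20 mm sideways and 10 mm in height, it is upright to 17 degrees (0.3 rad), its weight rests on the stand (over 0.5 N) and it is still (under 0.03 m/s) (x of slot_seat in the frame of peg_mid between -0.036 and 0.036 m and y of slot_seat in the frame of peg_mid between -0.02 and 0.02 m and z of slot_seat in the frame of peg_mid between -0.01 and 0.01 m and angle between slot_seat's own z axis and vertical below 0.3 rad and linear speed of slotted_carrier below 0.03 m/s and contact force between slotted_carrier and drying_stand above 0.5 N); the robot touches nothing.
It fails at once if the carrier with the round hole is pushed more than 40 mm or tipped over (distance of holed_grip from where it was at the start of the episode above 0.04 m or angle between holed_grip's own z axis and vertical above 0.5 rad).
It also fails if it takes over 40 s, if anything falls off the work surface, if the arm or the gripper's body presses on something with over 40 N, if the wrist force passes 120 N, or if a joint passes its speed limit or range.

## Working session

There is one attempt and no reset: what is moved stays moved. The work goes in short steps, Python scripts to look and compute and a tool call to move; the robot and the scene stay as the last step left them, time stands still between calls to the robot, and variables do not carry over. Pictures are saved under pics/ and viewed, at most 10 in all, crops included, and the job is handed in when it is done.

Besides the shell and the picture viewer there is one more tool, called after "Emit:" as a command line: name --argument value ..., lists and objects as JSON in quotes. apply_moves: Moves the arm, as the interface text tells. Shifts and turns lie within -1 to 1; 1 stands for 500 mm of shift or 0.5 rad of turn. Its arguments: {"type":"object","properties":{"moves":{"type":"string"},"force":{"type":"number"}},"required":["moves"]}

```bash
mkdir -p pics; python3 - <<'E'
from bench import bot
import cv2
for n in("side","top"):
    cv2.imwrite(f"pics/{n}0.png",bot.get_image(n)); c=bot.get_calibration(n); print(n,c["mtx"],c["view"])
print(bot.get_obs())
E
```

```text
side [[449.60553176   0.         321.01299169]
 [  0.         449.60553176 229.9538879 ]
 [  0.           0.           1.        ]] [[ 0.99284689 -0.11938671  0.00136696 -0.52173901]
 [-0.07252419 -0.61214339 -0.78741394  0.11956571]
 [ 0.09484354  0.78168234 -0.61642308  0.95180089]
 [ 0.          0.          0.          1.        ]]
top [[553.84102943   0.         325.33816153]
 [  0.         553.84102943 245.39340255]
 [  0.           0.           1.        ]] [[ 0.01054479 -0.99948857  0.03018954 -0.09004957]
 [-0.98167076 -0.01609286 -0.18990403  0.55402793]
 [ 0.19029275 -0.02763369 -0.9813384   1.25161176]
 [ 0.          0.          0.          1.        ]]
{'clock': 0.1, 'q': array([ 1.18242909,  0.43514789,  0.02496147,  1.57401605, -0.01162558,
        1.13399039, -0.07511138]), 'joint_velocities': array([ 0.00036814, -0.00381607,  0.00031207, -0.00314768,  0.00110479,
       -0.00032797,  0.00022832]), 'joint_efforts': array([ 3.98177639e-03, -6.71754456e+01,  1.02865566e+00, -3.16905534e+01,
        1.58415263e-02,  7.06803985e-03,  6.60417470e-06]), 'ee_pos': array([ 0.17601901, -0.59922597,  0.23060381]), 'orientation': array([-6.92160927e-04,  9.89814990e-01,  1.42357945e-01, -1.50462760e-04]), 'contact_force': array([-1.28668506, -0.2174786 ,  0.50141518]), 'torque': array([ 0.02015953, -0.02279259, -0.00997925]), 'gripper_force': 0.0, 'gripper_width': 0.9979217911526863}
```

View pics/side0.png

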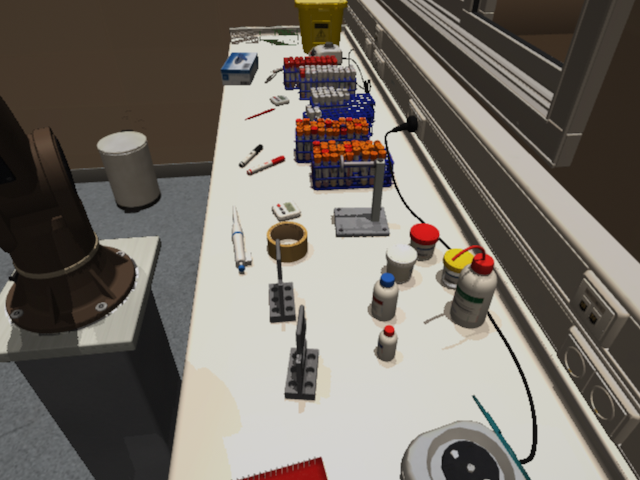

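View pics/top0.png

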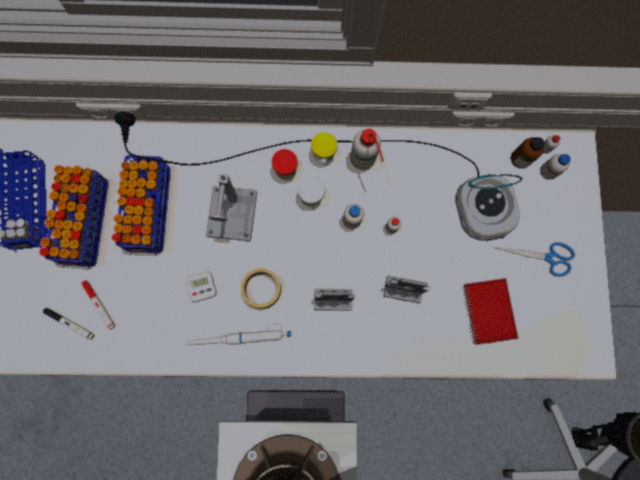

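The side view shows the carriers at about (281,290) and (302,360), with the stand at (362,195). In the top view they are at (333,298) and (405,290), with the stand at (230,210). I'll zoom in on each.

```bash
python3 - <<'E'
import cv2,numpy as np
s=cv2.imread("pics/side0.png");t=cv2.imread("pics/top0.png")
a=cv2.resize(s[230:405,250:340],None,fx=3.4,fy=3.4,interpolation=cv2.INTER_CUBIC)
b=cv2.resize(t[265:325,300:440],None,fx=3.4,fy=3.4,interpolation=cv2.INTER_CUBIC)
c=cv2.resize(t[165:250,195:270],None,fx=4,fy=4,interpolation=cv2.INTER_CUBIC)
o=np.zeros((600,800,3),np.uint8)
o[:a.shape[0],:a.shape[1]]=np.clip(a.astype(float)*1.8,0,255);o[:b.shape[0],310:310+b.shape[1]]=np.clip(b.astype(float)*1.5,0,255);o[220:220+c.shape[0],310:310+c.shape[1]]=c
cv2.imwrite("pics/crop1.png",o)
E
```

```text
(no output)
```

View pics/crop1.png

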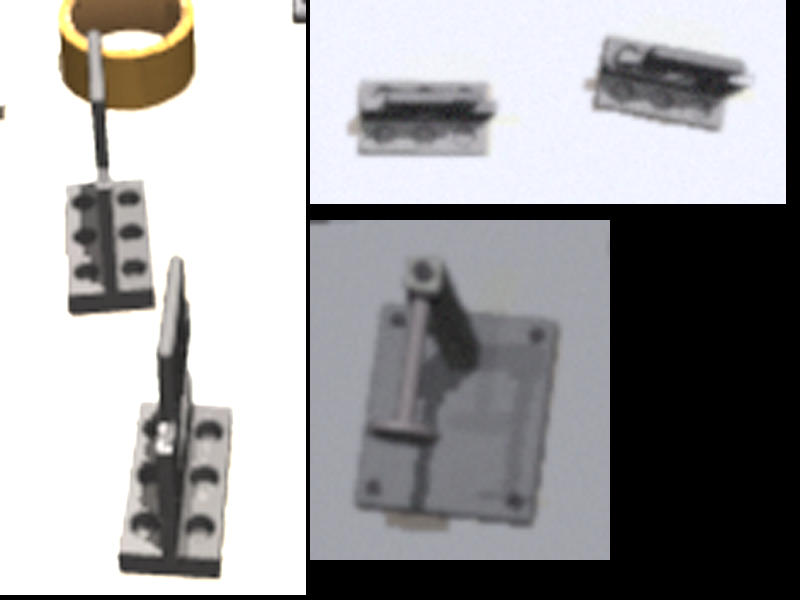

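```bash
cat > h.py <<'E'
import numpy as np,cv2
from bench import bot
from scipy.optimize import least_squares
C={n:bot.get_calibration(n) for n in("side","top")}
def proj(n,P):
    c=C[n];p=np.atleast_2d(P)@c["view"][:3,:3].T+c["view"][:3,3]
    q=p@c["mtx"].T;return q[:,:2]/q[:,2:]
def W(p,L):
    c,s=np.cos(p[2]),np.sin(p[2]);L=np.atleast_2d(L)
    return np.c_[p[0]+c*L[:,0]-s*L[:,1],p[1]+s*L[:,0]+c*L[:,1],L[:,2]]
def fit(obs,x0):
    f=lambda p:np.concatenate([(proj(n,W(p,L))-px).ravel() for n,L,px in obs])
    r=least_squares(f,x0,loss="soft_l1");return r.x,np.abs(r.fun).reshape(-1,2)
E
python3 - <<'E'
from h import *
sc=lambda a:np.array(a)/3.4+[250,230]
tc=lambda a:(np.array(a)-[310,0])/3.4+[300,265]
st=lambda a:(np.array(a)-[310,220])/4+[195,165]
# local frame: x world-ish; corners order (-x,+y),(+x,+y),(+x,-y),(-x,-y)
F=np.array([[-25,45,18],[25,45,18],[25,-45,18],[-25,-45,18]])/1000
Ft=np.array([[25,45,18],[25,-45,18],[-25,-45,18],[-25,45,18]])/1000
far=fit([("side",F,sc([(68,188),(145,182),(153,290),(70,293)])),("top",Ft,tc([(358,83),(490,83),(490,155),(358,155)]))],[.4,0,0])
near=fit([("side",F,sc([(143,408),(230,410),(219,558),(122,556)])),("top",Ft[[0,2,3]],tc([(604,38),(720,129),(593,107)]))],[.4,-.2,0])
print(far,near)
stand=fit([("top",np.array([[-38,0,170],[36,0,170],[46,0,178]])/1000,st([(403,430),(418,293),(423,272)])) ],[.6,.2,0])
print("stand",stand)
# predicted outlines for slot hypotheses
o=[]
im=cv2.imread("pics/side0.png")
for nm,p in(("far",far[0]),("near",near[0])):
  for sg in(1,-1):
    z=6;v=im.copy();v=np.clip(v[225:405,250:340]*1.8,0,255).astype(np.uint8);v=cv2.resize(v,None,fx=z,fy=z,interpolation=cv2.INTER_CUBIC)
    for x in(-4,4):
      pl=[(-45,18),(-45,100),(-30,100),(-30,150),(30,150),(30,100),(45,100),(45,74),(14,74),(0,91),(-14,74),(-14,46),(45,46),(45,18)]
      q=proj("side",W(p,np.array([[x,sg*a,b] for a,b in pl])/1000));q=((q-[250,225]+.5)*z).astype(int)
      cv2.polylines(v,[q],True,(0,0,255) if x<0 else (255,0,0),1)
    o.append(v[0:400,60:300] if nm=="far" else v[300:1050,170:430])
h=600
r=np.hstack([cv2.resize(x,(200,int(x.shape[0]*200/x.shape[1])))[:h] if 0 else cv2.copyMakeBorder(cv2.resize(x,(200,int(x.shape[0]*200/x.shape[1]))),0,max(0,h-int(x.shape[0]*200/x.shape[1])),0,0,0)[:h] for x in o])
cv2.imwrite("pics/hyp.png",r);print(r.shape)
E
```

```text
(array([ 0.43230926, -0.10517676, -0.0058029 ]), array([[1.97520112, 1.05493127],
       [0.5292613 , 1.20665333],
       [0.07607685, 0.11296165],
       [1.55726396, 1.24973296],
       [1.00806691, 1.14210741],
       [0.2019578 , 0.39971836],
       [0.34766599, 0.59884067],
       [0.58933707, 1.30847198]])) (array([ 0.45923399, -0.27429322, -0.1625186 ]), array([[2.3189117 , 2.02456457],
       [0.05118507, 1.6036499 ],
       [0.49176273, 0.32138944],
       [1.51125939, 0.29835475],
       [0.93524405, 0.80838205],
       [0.75269594, 0.5624338 ],
       [1.02169731, 0.68194109]]))
stand (array([ 0.63009955,  0.14905523, -0.08113739]), array([[0.00153479, 0.91710804],
       [0.61421599, 0.50571532],
       [0.60973522, 0.24713463]]))
(600, 800, 3)
```

View pics/hyp.png

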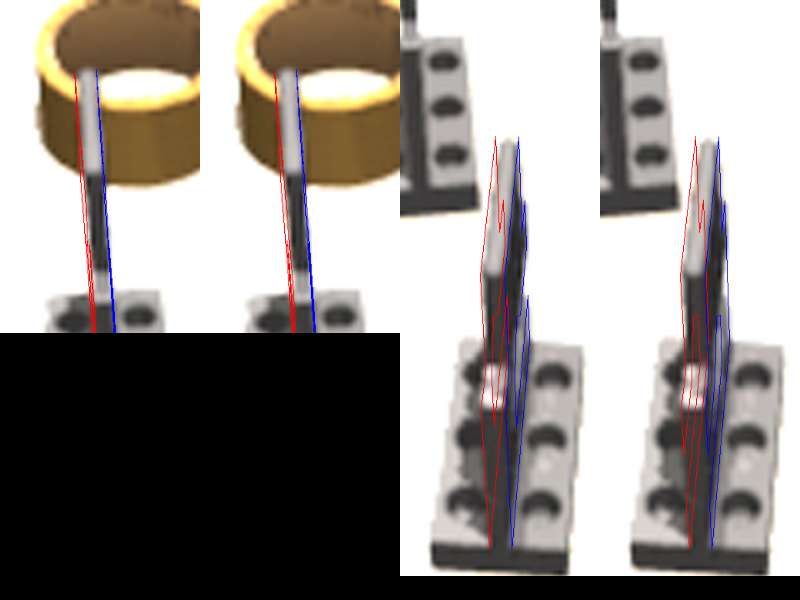

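```bash
python3 - <<'E'
from h import *
s=cv2.imread("pics/side0.png");t=cv2.imread("pics/top0.png")
g=lambda v:np.uint8(255*np.clip(v/140.,0,1)**.6)
def R(v,w,h):return cv2.resize(g(v),(w,h),interpolation=cv2.INTER_CUBIC)
a=R(t[270:315,300:367],400,268);b=R(t[270:315,372:439],400,268)
c=R(s[235:325,265:300],128,330);d=R(s[300:400,280:325],148,330)
o=np.zeros((600,800,3),np.uint8);o[:268,:400]=a;o[:268,400:]=b;o[270:600,:128]=c;o[270:600,140:288]=d
# predicted polygons in top: slot mouth +y (red) / hole (green)
for k,(p,ox) in enumerate((([.432,-.105,-.006],300),([.459,-.274,-.1625],372))):
  e=R(t[270:315,ox:ox+67],250,168)
  for sg,col in((1,(0,0,255)),(-1,(255,0,0))):
    pl=[(45,74),(14,74),(0,91),(-14,74),(-14,46),(45,46)]
    q=proj("top",W(p,np.array([[-4,sg*u,z] for u,z in pl])/1000))
    cv2.polylines(e,[((q-[ox,270]+.5)*250/67).astype(int)],False,col,1)
  th=np.linspace(0,6.28,24);q=proj("top",W(p,np.c_[th*0-.004,.014*np.cos(th),.077+.014*np.sin(th)]))
  cv2.polylines(e,[((q-[ox,270]+.5)*250/67).astype(int)],True,(0,255,0),1)
  o[300:468,290+k*255:540+k*255]=e
cv2.imwrite("pics/z.png",o)
E
```

```text
(no output)
```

View pics/z.png

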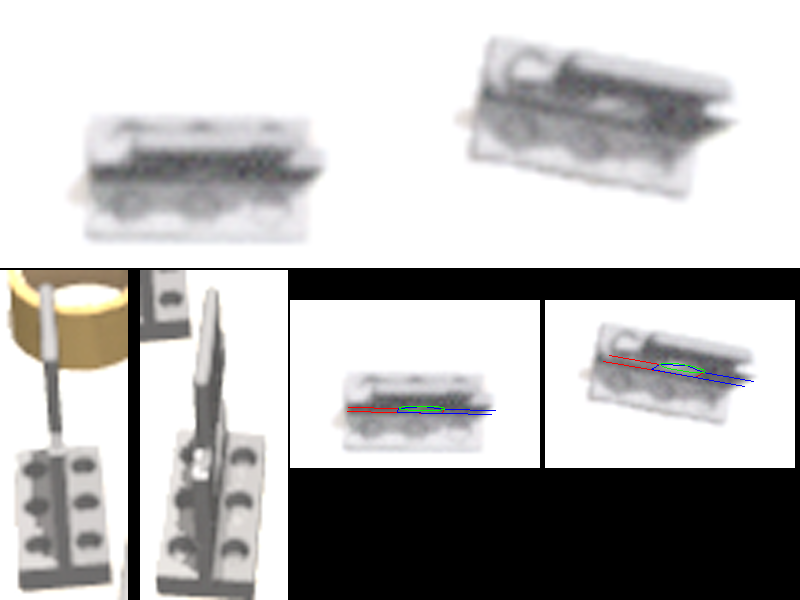

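```bash
python3 - <<'E'
from h import *
I={"side":cv2.imread("pics/side0.png"),"top":cv2.imread("pics/top0.png")}
o=np.zeros((600,800,3),np.uint8)
Y,Z=np.meshgrid(np.linspace(.06,-.06,190),np.linspace(.16,0,280))
k=0
for p in([.432,-.105,-.006],[.459,-.274,-.1625]):
  for n,x in(("top",-.004),("side",.004)):
    q=proj(n,W(p,np.c_[0*Y.ravel()+x,Y.ravel(),Z.ravel()])).astype(np.float32).reshape(280,190,2)
    v=cv2.remap(I[n],q[...,0],q[...,1],cv2.INTER_CUBIC);v=np.uint8(255*np.clip(v/150.,0,1)**.7)
    o[:280,k*200:k*200+190]=v
    w=v.copy()
    Q=lambda y,z:(int((60-y)/120*190),int((160-z)/160*280))
    for pl,c in(([(45,0),(45,100),(30,100),(30,150),(-30,150),(-30,100),(-45,100),(-45,0)],(0,255,255)),([(45,74),(14,74),(0,91),(-14,74),(-14,46),(45,46)],(0,0,255)),([(-45,74),(-14,74)],(255,0,0)),([(-45,46),(-14,46)],(255,0,0))):
      cv2.polylines(w,[np.array([Q(*a) for a in pl])],False,c,1)
    o[300:580,k*200:k*200+190]=w;k+=1
cv2.imwrite("pics/rect.png",o)
E
```

```text
(no output)
```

View pics/rect.png

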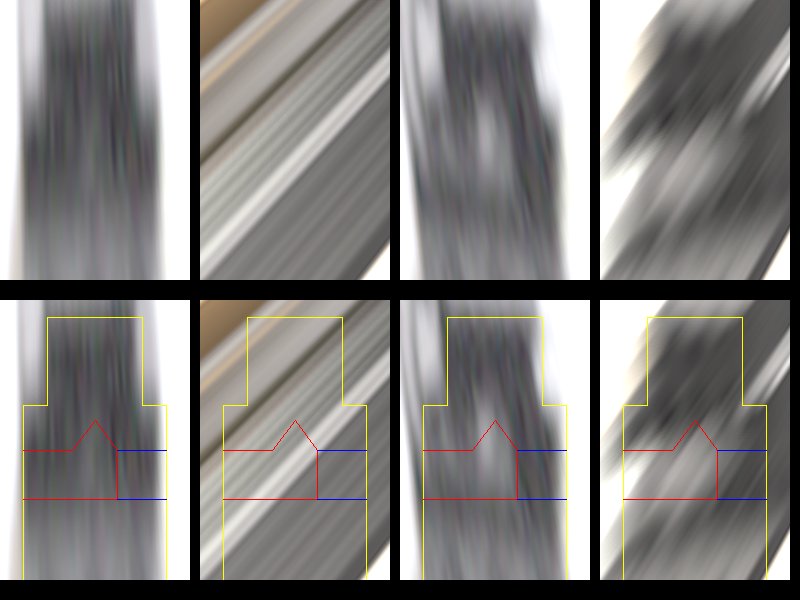

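The near carrier, at about (405,290) in the top view and (302,360) in the side view, is the slotted one. In the rectified face its light gap runs out to the +y edge. The other carrier's face is symmetric. I'll turn the tool and rise first, and check the stand fit against the side view.

Emit:
apply_moves --moves "0 0 -0.01 -0.225 1;0 0 -0.01 -0.225 1;0 0 -0.01 -0.225 1;0 0 -0.01 -0.225 1;0 0 -0.01 -0.225 1;0 0 -0.01 -0.225 1;0 0 -0.01 -0.225 1;0 0 -0.01 -0.225 1;0 0 -0.01 -0.225 1;0 0 -0.01 -0.22 1"

```text
clock: 0.93
ee_pos: [0.176, -0.5994, 0.2811]
orientation: [-0.0, 0.76, 0.649, 0.0]
contact_force: [-0.3, -0.3, -0.8]
gripper_width: 0.999
gripper_force: 0.0
```

```bash
cat >> h.py <<'E'
def goto(x,y,z=None,yaw=None):
    "scaled tool-frame shift/turn to bring TCP there; yaw = wanted carrier-x heading"
    o=bot.get_obs();w,a,b,c=o["orientation"]
    from scipy.spatial.transform import Rotation as R
    M=R.from_quat([a,b,c,w]).as_matrix();e=o["ee_pos"]
    d=np.array([x,y,e[2] if z is None else z])-e
    h=np.arctan2(M[1,1],M[0,1])
    print("t",o["clock"],"pos",e.round(4),"y-heading",h.round(4),"tilt",M[2].round(3),"q",o["q"].round(2))
    print("shift",(M.T@d/.5).round(4),"turn",None if yaw is None else round((h-yaw)/.5,4),"F",o["contact_force"].round(1),"grip",o["gripper_width"],o["gripper_force"])
E
python3 - <<'E'
from h import *
goto(.459,-.274,.26,-.1625)
print(proj("side",W([.630,.149,-.081],np.array([[-38,0,170],[36,0,170],[46,0,178]])/1000)))
s=cv2.imread("pics/side0.png")
o=cv2.resize(s[140:245,325:400],None,fx=5.5,fy=5.5,interpolation=cv2.INTER_CUBIC);cv2.imwrite("pics/st.png",o)
E
```

```text
t 0.9333 pos [ 0.176  -0.5994  0.2811] y-heading -0.157 tilt [ 0.001 -0.    -1.   ] q [ 1.35  0.41 -0.22  1.48  0.09  1.25  0.96]
shift [0.7313 0.4573 0.0425] turn 0.011 F [-0.3 -0.3 -0.8] grip 0.9993027024435093 0.0
[[342.22836543 163.82259173]
 [374.63579287 163.23291346]
 [379.28920482 160.05300623]]
```

View pics/st.png

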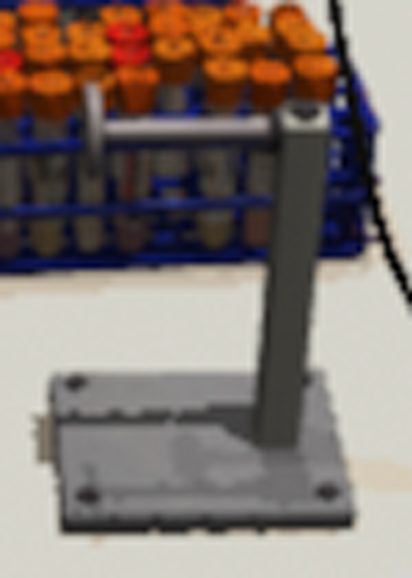

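The stand's predicted side-view pixels match the picture within 1 px: disc at (342,164), post end at (375,163). Moving above the slotted carrier.

Emit:
apply_moves --moves "0.04 0.025 0 0.011 1;0.04 0.025 0 0 1;0.04 0.025 0 0 1;0.04 0.025 0 0 1;0.04 0.025 0 0 1;0.04 0.025 0 0 1;0.04 0.025 0 0 1;0.04 0.025 0 0 1;0.04 0.025 0 0 1;0.04 0.025 0 0 1;0.04 0.025 0 0 1;0.04 0.025 0 0 1;0.04 0.025 0 0 1;0.04 0.025 0 0 1;0.04 0.025 0 0 1;0.04 0.025 0.01 0 1;0.04 0.025 0.01 0 1;0.04 0.025 0.02 0 1;0 0 0 0 1"

```text
clock: 2.52
ee_pos: [0.4604, -0.2772, 0.2597]
orientation: [-0.001, 0.762, 0.648, 0.001]
contact_force: [-0.7, 0.5, 1.1]
gripper_width: 1.0
gripper_force: 0.0
```

```bash
python3 - <<'E'
from h import *
goto(.459,-.274,.114,-.1625)
s=bot.get_image("side");t=bot.get_image("top")
e=bot.get_obs()["ee_pos"]
print(proj("side",[e]),proj("top",[e]))
P=W([.459,-.274,-.1625],[[0,.03,.15],[0,-.03,.15],[0,0,.15]]);print(proj("side",P),proj("top",P))
a=cv2.resize(s[200:400,230:370],(385,550),interpolation=cv2.INTER_CUBIC);b=cv2.resize(t[220:360,340:440],(393,550),interpolation=cv2.INTER_CUBIC)
cv2.imwrite("pics/ab.png",np.clip(np.hstack([a,b])*1.5,0,255))
E
```

```text
t 2.5167 pos [ 0.4604 -0.2772  0.2597] y-heading -0.1617 tilt [ 0.003 -0.001 -1.   ] q [ 0.76  0.31 -0.41  1.72  0.13  1.15  0.15]
shift [ 0.0049 -0.0036  0.2913] turn 0.0016 F [-0.7  0.5  1.1] grip 0.9995835549886631 0.0
[[296.98663448 268.95863739]] [[428.84885307 275.46795294]]
[[300.92735196 304.0692618 ]
 [297.76521613 334.30719438]
 [299.40046831 318.67009085]] [[400.89950349 279.62028056]
 [428.19651525 284.46727895]
 [414.54680865 282.04356655]][ WARN:0@1.464] global loadsave.cpp:1063 imwrite_ Unsupported depth image for selected encoder is fallbacked to CV_8U.
```

View pics/ab.png

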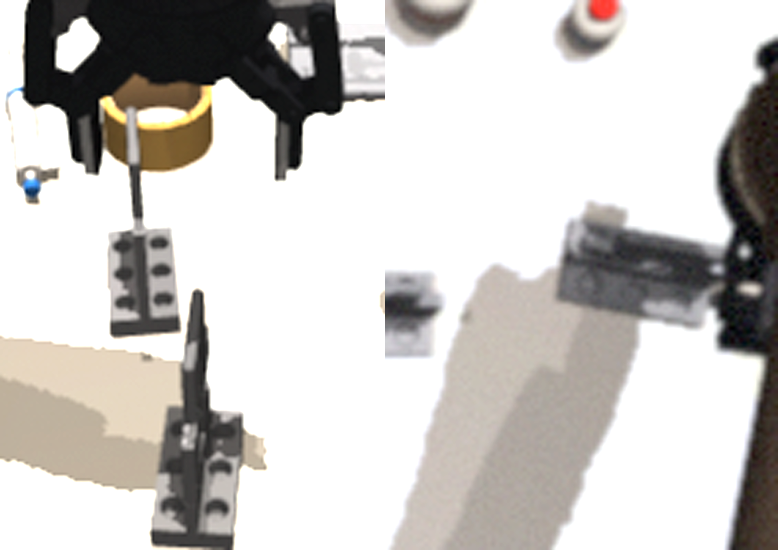

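The fingers straddle the tab, with the tab at side-view (300,320) and the finger tips on either side of it. Descending and gripping.

Emit:
apply_moves --moves "0.005 -0.002 0.02 0 1;0 0 0.03 0 1;0 0 0.03 0 1;0 0 0.03 0 1;0 0 0.03 0 1;0 0 0.03 0 1;0 0 0.03 0 1;0 0 0.03 0 1;0 0 0.03 0 1;0 0 0.03 0 1;0 0 0 0 1;0 0 0 0 -1;0 0 0 0 -1;0 0 0 0 -1;0 0 0 0 -1;0 0 0 0 -1;0 0 0 0 -1;0 0 0 0 -1;0 0 0 0 -1;0 0 0 0 -1" --force 50

```text
clock: 4.28
ee_pos: [0.458, -0.2797, 0.1167]
orientation: [0.0, 0.764, 0.645, 0.0]
contact_force: [-0.4, -0.2, 3.5]
gripper_width: 0.087
gripper_force: 50.4
```

```bash
python3 - <<'E'
from h import *
goto(.459,-.274,.114,-.1625)
E
```

```text
t 4.2833 pos [ 0.458  -0.2797  0.1167] y-heading -0.168 tilt [-0.     0.001 -1.   ] q [ 0.73  0.45 -0.38  1.9   0.22  0.83  0.07]
shift [ 0.0117 -0.      0.0054] turn -0.0109 F [-0.4 -0.2  3.5] grip 0.08749963309272839 50.42250573635101
```

Emit:
apply_moves --moves "0 0 -0.01 0 -1;0 0 -0.02 0 -1;0 0 -0.03 0 -1;0 0 -0.03 0 -1;0 0 -0.03 0 -1;0 0 -0.03 0 -1;0 0 -0.03 0 -1;0 0 -0.03 0 -1;0 0 -0.03 0 -1;0 0 -0.03 0 -1;0 0 -0.03 0 -1;0 0 -0.03 0 -1;0 0 -0.03 0 -1;0 0 -0.03 0 -1;0 0 -0.03 0 -1;0 0 -0.02 0 -1;0 0 -0.01 0 -1;0 0 0 0 -1"

```text
clock: 5.78
ee_pos: [0.4578, -0.2797, 0.3424]
orientation: [0.001, 0.764, 0.645, 0.0]
contact_force: [-0.5, 0.4, -2.5]
gripper_width: 0.085
gripper_force: 49.5
```

```bash
python3 - <<'E'
from h import *
goto(.622,.0535,.34,-.081)
E
```

```text
t 5.7833 pos [ 0.4578 -0.2797  0.3424] y-heading -0.1681 tilt [-0.001  0.001 -1.   ] q [ 0.77  0.25 -0.41  1.58  0.1   1.33  0.18]
shift [0.7119 0.2123 0.0048] turn -0.1741 F [-0.5  0.4 -2.5] grip 0.08454931383805661 49.485390186309814
```

Emit:
apply_moves --moves "0.02 0.006 0 0 -1;0.04 0.012 0 0 -1;0.04 0.012 0 0 -1;0.04 0.012 0 0 -1;0.04 0.012 0 0 -1;0.04 0.012 0 0 -1;0.04 0.012 0 0 -1;0.04 0.012 0 0 -1;0.04 0.012 0 0 -1;0.04 0.012 0 0 -1;0.04 0.012 0 0 -1;0.04 0.012 0 0 -1;0.04 0.012 0 0 -1;0.04 0.012 0 0 -1;0.04 0.012 0 0 -1;0.04 0.012 0 0 -1;0.04 0.012 0 0 -1;0.04 0.012 0 0 -1;0.02 0.005 0 -0.1 -1;0 0 0 -0.074 -1"

```text
clock: 7.45
ee_pos: [0.6234, 0.0619, 0.3397]
orientation: [-0.002, 0.733, 0.681, -0.0]
contact_force: [-0.5, 0.1, -3.0]
gripper_width: 0.089
gripper_force: 49.5
```

```bash
python3 - <<'E'
from h import *
goto(.622,.0535,.226,-.081)
E
```

```text
t 7.45 pos [0.6234 0.0619 0.3397] y-heading -0.0738 tilt [ 0.002 -0.003 -1.   ] q [ 0.18  0.44 -0.56  1.36  0.23  1.41 -0.45]
shift [-0.0175 -0.001   0.2273] turn 0.0144 F [-0.5  0.1 -3. ] grip 0.08916435647023382 49.49960231781006
```

Emit:
apply_moves --moves "-0.017 0 0.01 0.014 -1;0 0 0.02 0 -1;0 0 0.02 0 -1;0 0 0.02 0 -1;0 0 0.02 0 -1;0 0 0.02 0 -1;0 0 0.02 0 -1;0 0 0.02 0 -1;0 0 0.02 0 -1;0 0 0.02 0 -1;0 0 0.02 0 -1;0 0 0.016 0 -1;0 0 0 0 -1;0 0 0 0 -1"

```text
clock: 8.62
ee_pos: [0.6229, 0.0488, 0.2279]
orientation: [-0.0, 0.738, 0.675, -0.0]
contact_force: [1.4, -0.4, -2.1]
gripper_width: 0.087
gripper_force: 49.4
```

```bash
python3 - <<'E'
from h import *
goto(.6295,.1433,.226,-.081)
o=bot.get_obs();e=o["ee_pos"]
s=bot.get_image("side");t=bot.get_image("top")
p=[e[0]+.0005,e[1]+.0057,-.081]
pl=np.array([[0,45,46],[0,45,74],[0,14,74],[0,0,83],[0,-45,0],[0,45,0],[-25,-45,0],[25,-45,0]])/1000
Q=W(p,pl);Q[:,2]+=e[2]-.1167;print(proj("side",Q).round(1).tolist())
a=cv2.resize(s[120:260,290:410],(471,550),interpolation=cv2.INTER_CUBIC)
b=cv2.resize(t[160:260,190:250],(329,550),interpolation=cv2.INTER_CUBIC)
cv2.imwrite("pics/en.png",np.uint8(np.clip(np.hstack([a,b])*1.5,0,255)))
E
```

```text
t 8.6167 pos [0.6229 0.0488 0.2279] y-heading -0.088 tilt [-0.    -0.001 -1.   ] q [ 0.19  0.5  -0.54  1.54  0.27  1.18 -0.48]
shift [ 0.1895 -0.0035  0.0037] turn -0.0141 F [ 1.4 -0.4 -2.1] grip 0.08717138132537575 49.44436311721802
[[361.4, 179.9], [362.2, 168.8], [363.8, 176.3], [364.8, 176.1], [364.9, 221.0], [360.3, 197.2], [353.1, 221.3], [376.6, 220.8]]
```

View pics/en.png

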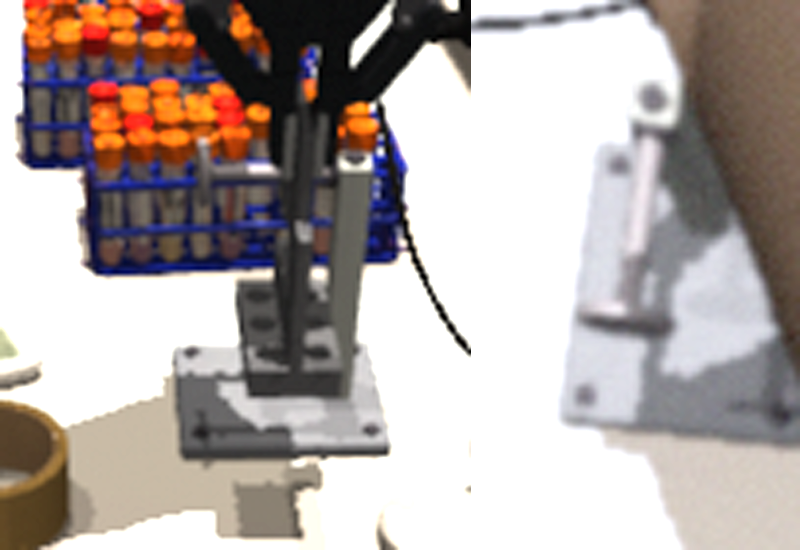

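The carrier hangs upright in the gripper. The foot's near corners, at side-view (353,220) and (377,220), match the prediction. Sliding the slot over the peg.

Emit:
apply_moves --moves "0.01 0 0 -0.014 -1;0.018 0 0 0 -1;0.018 0 0 0 -1;0.018 0 0 0 -1;0.018 0 0 0 -1;0.018 0 0 0 -1;0.018 0 0 0 -1;0.018 0 0 0 -1;0.018 0 0 0 -1;0.018 0 0 0 -1;0.015 0 0 0 -1;0 0 0 0 -1;0 0 0 0 -1"

```text
clock: 9.8
ee_pos: [0.6306, 0.1425, 0.2282]
orientation: [-0.0, 0.735, 0.678, -0.0]
contact_force: [-0.1, -0.2, -2.2]
gripper_width: 0.087
gripper_force: 49.5
```

```bash
python3 - <<'E'
from h import *
goto(.6295,.1433,.2037,-.081)
E
```

```text
t 9.8 pos [0.6306 0.1425 0.2282] y-heading -0.0802 tilt [-0. -0. -1.] q [ 0.04  0.53 -0.54  1.48  0.29  1.2  -0.62]
shift [ 0.0014 -0.0024  0.0491] turn 0.0016 F [-0.1 -0.2 -2.2] grip 0.08702108404882314 49.49605464935303
```

No contact so far. Lowering onto the peg.

Emit:
apply_moves --moves "0 0 0.007 0 -1;0 0 0.007 0 -1;0 0 0.007 0 -1;0 0 0.007 0 -1;0 0 0.007 0 -1;0 0 0.004 0 -1;0 0 0.004 0 -1;0 0 0 0 -1;0 0 0 0 -1"

```text
clock: 10.55
ee_pos: [0.6307, 0.142, 0.2067]
orientation: [-0.0, 0.735, 0.678, -0.0]
contact_force: [0.5, -0.1, -1.5]
gripper_width: 0.086
gripper_force: 49.4
```

```bash
python3 - <<'E'
from h import *
goto(.6295,.1433,.2037,-.081)
E
```

```text
t 10.55 pos [0.6307 0.142  0.2067] y-heading -0.081 tilt [-0. -0. -1.] q [ 0.04  0.55 -0.54  1.51  0.3   1.16 -0.63]
shift [ 0.0024 -0.0026  0.0061] turn -0.0001 F [ 0.5 -0.1 -1.5] grip 0.08631936798262153 49.432799220085144
```

Another 3–4 mm down until contact shows.

Emit:
apply_moves --moves "0 0 0.002 0 -1;0 0 0.002 0 -1;0 0 0.002 0 -1;0 0 0.002 0 -1;0 0 0 0 -1"

```text
clock: 10.97
ee_pos: [0.631, 0.1426, 0.2036]
orientation: [0.0, 0.735, 0.678, 0.001]
contact_force: [-0.6, -0.1, 3.6]
gripper_width: 0.086
gripper_force: 50.3
```

The weight is on the peg. Releasing and retreating straight up.

Emit:
apply_moves --moves "0 0 0 0 -0.7;0 0 0 0 -0.5;0 0 0 0 -0.2;0 0 0 0 0;0 0 0 0 0;0 0 0 0 0;0 0 0 0 0;0 0 -0.01 0 0;0 0 -0.02 0 0;0 0 -0.03 0 0;0 0 -0.03 0 0;0 0 -0.03 0 0;0 0 -0.03 0 0;0 0 -0.03 0 0;0 0 -0.03 0 0;0 0 -0.03 0 0;0 0 0 0 0;0 0 0 0 0"

```text
clock: 12.47
ee_pos: [0.6311, 0.1424, 0.3243]
orientation: [0.001, 0.735, 0.678, 0.001]
contact_force: [-0.1, -0.1, -0.3]
gripper_width: 0.498
gripper_force: 0.0
```

```bash
python3 - <<'E'
from h import *
goto(.6295,.1433,.2037,-.081)
s=bot.get_image("side")
Q=W([.6306,.148,-.081],np.array([[-25,-45,87],[25,-45,87],[0,-30,237],[0,30,237]])/1000);print(proj("side",Q).round(1).tolist())
cv2.imwrite("pics/fin.png",np.uint8(np.clip(cv2.resize(s[100:260,270:420],(540,576),interpolation=cv2.INTER_CUBIC)*1.5,0,255)))
E
```

```text
t 12.4667 pos [0.6311 0.1424 0.3243] y-heading -0.081 tilt [ 0.001  0.002 -1.   ] q [ 0.04  0.48 -0.55  1.33  0.25  1.4  -0.59]
shift [ 0.0014 -0.0039  0.2412] turn -0.0 F [-0.1 -0.1 -0.3] grip 0.4979785520356385 0.0
[[348.6, 205.3], [370.1, 204.8], [362.4, 143.1], [359.4, 130.7]]
```

View pics/fin.png

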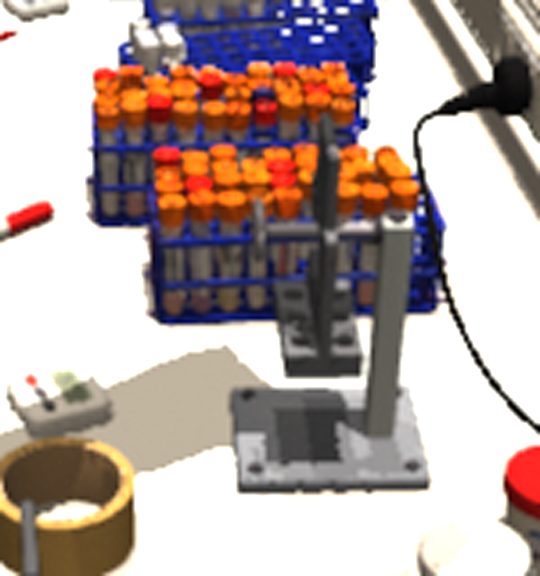

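The carrier hangs upright on the peg between the disc and the post, with its foot corners at about (349,204), close to the prediction. I'll let it settle, then hand in.

Emit:
apply_moves --moves "0 0 0 0 0;0 0 0 0 0;0 0 0 0 0;0 0 0 0 0;0 0 0 0 0;0 0 0 0 0;0 0 0 0 0;0 0 0 0 0;0 0 0 0 0;0 0 0 0 0;0 0 0 0 0;0 0 0 0 0;0 0 0 0 0;0 0 0 0 0;0 0 0 0 0;0 0 0 0 0;0 0 0 0 0;0 0 0 0 0"

```text
clock: 14.02
ee_pos: [0.6307, 0.142, 0.3228]
orientation: [-0.0, 0.735, 0.678, -0.0]
contact_force: [-0.4, 1.1, -0.6]
gripper_width: 0.497
gripper_force: 0.0
```

```bash
python3 -c "
from bench import bot
print(bot.sign_off())"
```

```text
the job is handed in; nothing more can be done
None
```

The slotted carrier hangs upright on the peg, released and with the gripper clear above it; the holed carrier was not touched, and I handed the job in at about 14 s (no verdict was returned).

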